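# Rock a round blank on the surface plate and wedge it steady

## Robot

A 7-joint arm with a two-finger parallel gripper is mounted at the origin on a cart in front of the work surface, level with it; the furniture and walls round the work are solid. World frame = base frame: x ahead of the robot, y to its left, z up, the work surface at z = 0. Lengths are in m, angles in rad, forces in N, time in s.
With the tool pointing down it reaches from about 0.425 to 0.925 m from the base axis. Payload 6.8 kg.
Tool frame: the origin (TCP) lies at the very end of the fingers, on their centre line; the grasp point (between the pads) lies 19 mm behind it; z points along the fingers, y is the line along which they close (so a half turn about z gives the same grasp; the last joint's range is limited). The gripper opens to 85 mm and grips with 20 to 120 N. Pads are 22 mm wide; open, the fingers measure 114 mm over their backs; the gripper's body (76 mm by 85 mm) begins 54 mm behind the grasp point. The pads swing forward as they close: fully open they stand 13 mm farther back than shut.
Start: joints at [1.017, 0.477, 0.022, 1.555, -0.011, 1.109, -0.083], TCP at [0.291, -0.609, 0.202] pointing down, gripper open.
Joint ranges: [-2.96, 2.96], [-0.34, 2.1], [-1.41, 1.46], [0.24, 2.44], [-1.37, 4.51], [0.17, 1.92], [-2.96, 2.96]. Speed limits (rad/s): [2.39, 2.39, 3.14, 3.14, 3.14, 3.14, 3.14].

## Interface

Orientations are given as a unit quaternion [w, x, y, z].
In Python, from station import bot gives the robot as it stands. The module is installed in compiled form; this text tells all that it offers.
- The arm moves only by the shell command python3 -m jog 'ROWS' [OPENING] [FORCE]. ROWS is JSON, a list of rows, each a list of 4 numbers: the shift along the tool's x, y, z in cm, then the turn about the tool's z in rad. In form: [[x, y, z, spin], ...]. A call has 1 to 20 rows; each row is the pose to reach, as a shift and turn from the pose commanded when the call began, along the tool's axes at that moment; what a row does not reach only later rows make up. A row lasts 1/12 s, in which the tool goes at most 41.7 mm and 7.16 degrees, less where a joint would pass 70% of its speed; a pose out of reach is approached as far as the arm can. A call with a gripper value outside its range is refused whole. OPENING is the closure, from -1 (fully open) to 1 (shut), set as the call begins (- or left out, the last holds). The fingers move at their own pace and stop on an object; FORCE is the grip in N (left out, the last holds). Time passes only in rows, so rows that repeat a pose let the fingers close. It gives the time, the measured TCP pose, the force, the opening and the grip force at its end, in the units of the state.
- bot.get_obs(): the state, without advancing time (a new reading comes with each control period).
- bot.read_camera(name): name is "side" or "top"; returns a dict with "pixels" (384x512x3 uint8, red, green, blue), "depth" (384x512 float32, m along the optical axis (not along the pixel's ray), 0 where there is no reading), "fovy" (degrees; the focal length in pixels is half the picture's height over the tangent of half this angle, whatever the lens; pixels are square), "cx", "cy" (the principal point, pixels), "pose" (4x4, takes a point from camera to world coordinates). Camera axes: x right, y down, z forward; pixel columns grow to the right and rows downward; lengths in m; the calibration is good to about 2 mm. A picture is of the moment at which its call begins.
- bot.hand_in(): hands the job in; it is judged then, once.
The state is a dict: "t": time; "q": joint angles; "joint_vel": joint speeds; "joint_torque": joint torques, N m; "eef_pos": TCP position; "tool_rot": TCP orientation; "contact_force": force on the tool from outside, world axes, zero at the start; "torque": the same for the moment, N m; "gripper_width": opening from 0.0 (shut) to 1.0 (fully open); "grasp_force": force on a finger pad.
Only numpy, scipy, OpenCV 4.12 (cv2) and the standard library are available. Lean on these libraries where they do the work, as an engineer would, in place of code of your own. Each camera call takes 0.05 s, during which the arm holds its last target. There are 200 camera calls.

## Task

The round glued-up wooden blank on the granite surface plate has to lie steady before its top is sanded, but its underside is warped somewhere on the side nearer you, and there it rocks. Press lightly on the rim on that side to find where it rocks down, then slide the wooden wedge, thin end first, along the plate in under the rim there until it is just snug without lifting the blank, and let go of it. Finally press just as firmly on the rim above the wedge to prove that it no longer rocks; leave the blank lying where it is with the wedge in place, and disturb nothing else.

Things in the scene. Friction and masses are not known exactly. Their poses are not given: they have to be found in the camera images.
- plate: grey granite surface plate, 400 x 400 mm, its flat top 46 mm above the worktop; it is fixed and does not move; origin at the centre of its underside (on the worktop), z up, sides along x and y
- blank: round blank of five glued light and brown staves, 190 mm across, 30 mm thick, 0.65 to 0.95 kg, loose on the plate; origin at the centre of its underside, z up; its yaw tells nothing of the warp. The underside is true up to a chord 12 mm off the centre; beyond it rises evenly to the rim, which at the middle of that arc stands 3.5 to 7 mm clear of the plate (hidden)
- blank_top (a point): centre of the blank's flat top, 30 mm above its origin. At rest it is level. The raised arc's middle lies within 70 degrees either side of -x from here. 3 to 5 N on the rim within 50 degrees of it rocks the blank by 0.042 to 0.086 rad, tipping straight towards the arc's middle; let go, it falls back level; pressed elsewhere it stays level. Over 25 N bruises it
- wedge: plain pale wooden wedge, 110 mm long and 28 mm wide, 2 mm thick at the thin end and rising evenly to 18 mm at the thick end, 30 g, lying flat on the plate in its corner nearer the robot and to the right; origin at the middle of its underside, x towards the thin end, z up
- wedge_tip (a point): middle of the lower edge of the wedge's thin end, 55 mm along x from the wedge's origin
- sanding_block: cork sanding block with abrasive paper, 65 x 105 x 32 mm, on the worktop to the right of the plate; leave alone
- try_square: try square with dark wooden stock and steel blade, 163 x 105 x 15 mm, lying on the worktop to the left of the plate; leave alone
- block_2: small planed wooden offcut, 38 x 55 x 38 mm, on the worktop to the right of the plate; leave alone
Not all that is in view belongs to the job. Of the things that look like the wedge, the larger one is meant.

How it is judged:
On the way, in this order (a step that is already met when the one before it is completed fails the run):
1. the blank is rocked: a finger presses on it and it tips by more than 0.03 rad (1.7 degrees) (contact force between the fingers and blank above 0.5 N and angle between blank's own z axis and vertical above 0.03 rad), for 0.2 s.
2. the wedge, let go, is snug: its thin end is under the rim, it bears on the blank, and the blank is level within 0.005 rad (horizontal distance between wedge_tip and blank below 0.091 m and contact force between wedge and blank above 0.2 N and contact force between the fingers and wedge below 0.05 N and contact force between the fingers and blank below 0.05 N and angle between blank's own z axis and vertical below 0.005 rad), for 0.2 s.
3. proof: a finger presses on the blank with more than 3 N, the wedge carries more than 2 N, and the blank stays level within 0.005 rad (contact force between the fingers and blank above 3 N and contact force between wedge and blank above 2 N and contact force between the fingers and wedge below 0.05 N and angle between blank's own z axis and vertical below 0.005 rad), for 0.3 s.
At the end, for the whole second after the job is handed in: the blank lies at rest on the plate, level within 0.005 rad (0.3 degrees), with the thin end of the wedge at least 4 mm in under its rim, the wedge flat on the plate and bearing on the blank; both are still (horizontal distance between wedge_tip and blank below 0.091 m and contact force between wedge and blank above 0.1 N and angle between blank's own z axis and vertical below 0.005 rad and angle between wedge's own z axis and vertical below 0.05 rad and linear speed of each of blank, wedge below 0.01 m/s); the robot touches nothing.
It fails at once if the blank is pressed with more than 25 N (contact force between the fingers and blank above 25 N).
It fails at once if the blank is shoved more than 10 mm from where it lay (distance of blank from where it was at the start of the episode above 0.01 m).
It fails at once if the sanding block is moved more than 15 mm (distance of sanding_block from where it was at the start of the episode above 0.015 m).
It fails at once if the try square is moved more than 15 mm (distance of try_square from where it was at the start of the episode above 0.015 m).
It fails at once if the offcut is moved more than 15 mm (distance of block_2 from where it was at the start of the episode above 0.015 m).
It also fails if it takes over 72 s, if anything falls off the work surface, if the arm or the gripper's body presses on something with over 40 N, if the wrist force passes 120 N, or if a joint passes its speed limit or range.

## Working session

There is one attempt and no reset: what is moved stays moved. The work goes in short steps, Python scripts to look and compute and a shell command to move; the robot and the scene stay as the last step left them, time stands still between calls to the robot, and variables do not carry over. Pictures are saved under pics/ and viewed, at most 10 in all, crops included, and the job is handed in when it is done.

```bash
mkdir -p pics; cat > h.py <<'E'
import numpy as np, cv2
from station import bot
def cam(n):
    c=bot.read_camera(n); f=192/np.tan(np.radians(c['fovy'])/2); c['f']=f; return c
def ray(c,u,v,z):
    d=c['pose'][:3,:3]@np.array([(u-c['cx'])/c['f'],(v-c['cy'])/c['f'],1]); o=c['pose'][:3,3]
    return o+d*(z-o[2])/d[2]
def cloud(c):
    v,u=np.mgrid[:384,:512]; d=c['depth']
    P=np.stack([(u-c['cx'])/c['f']*d,(v-c['cy'])/c['f']*d,d],-1)
    return P@c['pose'][:3,:3].T+c['pose'][:3,3]
def proj(c,p):
    q=c['pose'][:3,:3].T@(np.array(p)-c['pose'][:3,3]); return q[:2]/q[2]*c['f']+[c['cx'],c['cy']]
E
python3 - <<'E'
from h import *
ims=[]
for n in('top','side'):
    c=cam(n); np.savez(n+'0.npz',**c); ims.append(c['pixels'])
    print(n,c['fovy'],c['cx'],c['cy'],c['pose'].round(3).tolist())
cv2.imwrite('pics/top0.png',ims[0][...,::-1]);cv2.imwrite('pics/side0.png',ims[1][...,::-1])
o=bot.get_obs();print({k:np.round(v,3).tolist() for k,v in o.items()})
E
```

```text
top 53.90761015110074 252.22451090534008 190.2822369102254 [[0.012, -0.999, 0.048, 0.462], [-1.0, -0.012, 0.001, -0.092], [-0.001, -0.048, -0.999, 1.149], [0.0, 0.0, 0.0, 1.0]]
side 42.40863533284771 262.8186090760259 189.3653062312987 [[-0.904, -0.206, 0.373, -0.091], [-0.427, 0.455, -0.782, 1.202], [-0.009, -0.867, -0.499, 0.903], [0.0, 0.0, 0.0, 1.0]]
{'t': 0.1, 'q': [1.017, 0.478, 0.022, 1.556, -0.012, 1.109, -0.083], 'joint_vel': [-0.002, 0.001, -0.0, -0.004, 0.001, 0.0, -0.0], 'joint_torque': [0.005, -59.776, 1.614, -28.195, 0.013, 0.005, 0.0], 'eef_pos': [0.291, -0.609, 0.201], 'tool_rot': [-0.001, 0.975, 0.221, -0.0], 'contact_force': [-0.141, 0.42, -0.466], 'torque': [0.001, -0.005, 0.01], 'grasp_force': 0.0, 'gripper_width': 1.0}
```

View pics/top0.png

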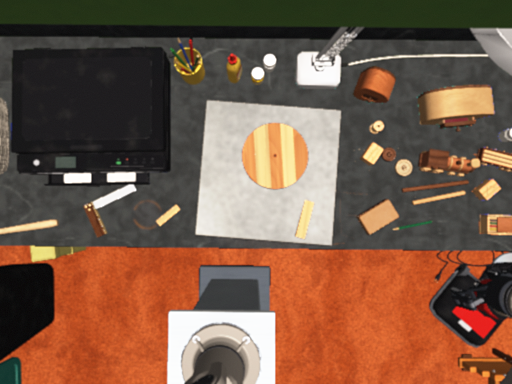

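View pics/side0.png

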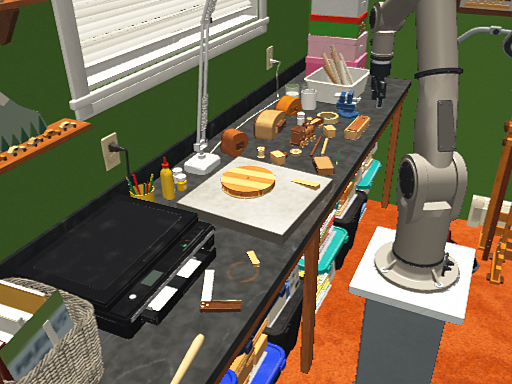

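The top view shows the blank at (275,156) on the plate. There are two wedge-like pieces. The one at (304,219) lies in the near-right corner of the plate. The one at (168,215) is smaller and lies on the worktop to the left. I'll measure both and confirm with a crop.

```bash
python3 - <<'E'
from h import *
c=dict(np.load('top0.npz')); s=dict(np.load('side0.npz'))
def mask(c): 
    h=cv2.cvtColor(c['pixels'],cv2.COLOR_RGB2HSV); return cv2.inRange(h,(8,60,90),(32,255,255))
def blobs(c,roi):
    m=mask(c); n,l,st,ce=cv2.connectedComponentsWithStats(m)
    P=cloud(c)
    for i in range(1,n):
        x,y,w,hh,a=st[i]
        if a>60 and roi[0]<x<roi[2] and roi[1]<y<roi[3]:
            k=cv2.findContours((l==i).astype('u1'),0,2)[0][0]
            r=cv2.minAreaRect(k); pts=P[l==i]; print(st[i],ce[i].round(1),np.round(r[0],1),np.round(r[1],1),round(r[2]),'cloud mean',np.median(pts,0).round(4),'z',np.percentile(pts[:,2],[5,50,95]).round(4))
            print('  box',[ray(c,u,v,0.055)[:2].round(4).tolist() for u,v in cv2.boxPoints(r)])
            if a>2000 or w>50:
                (e,ax,an)=cv2.fitEllipse(k); print('  ell',np.round(e,1),np.round(ax,1),ray(c,*e,.076).round(4),ax[0]/c['f']*(1.149-.076))
print('top');blobs(c,(140,90,345,245)); print('side');blobs(s,(180,150,350,280))
P=cloud(c)
for u,v in[(215,120),(325,120),(210,225),(260,210),(320,225)]: print(P[v,u].round(4))
a=cv2.resize(c['pixels'][190:245,280:345],None,fx=6,fy=6,interpolation=2)
b=cv2.resize(c['pixels'][190:245,140:205],None,fx=6,fy=6,interpolation=2)
cv2.imwrite('pics/crop0.png',np.hstack([a,b])[...,::-1])
E
```

```text
top
[ 242  123   66   67 3506] [274.6 155.4] [274.5 156. ] [66. 65.] 90 cloud mean [ 0.6131 -0.1533  0.0766] z [0.073  0.0766 0.0799]
  box [[0.7109, -0.0581], [0.7131, -0.2483], [0.5197, -0.2492], [0.5175, -0.0606]]
  ell [274.7 155.4] [66.  66.1] [ 0.6137 -0.1533  0.076 ] 0.18753402465218283
[295 200  19  39 387] [304.  219.4] [304.2 219.1] [10.4 38.2] 15 cloud mean [ 0.4323 -0.2408  0.0566] z [0.0482 0.0566 0.0647]
  box [[0.3832, -0.2128], [0.4899, -0.2413], [0.4823, -0.2705], [0.3756, -0.2419]]
[155 204  26  23 246] [167.6 214.7] [167.6 214.7] [ 8.7 28.4] 51 cloud mean [0.4388 0.1639 0.0048] z [-0.002   0.0048  0.013 ]
  box [[0.4236, 0.193], [0.4764, 0.1305], [0.4572, 0.1142], [0.4045, 0.1767]]
side
[ 221  165   54   34 1471] [247.3 181.6] [247.5 181.5] [33. 53.] 90 cloud mean [ 0.603  -0.1247  0.0733] z [0.0505 0.0733 0.0772]
  box [[0.7652, -0.2279], [0.5836, -0.3099], [0.4852, -0.0901], [0.6462, -0.017]]
  ell [247.  181.6] [32.8 55.1] [ 0.6003 -0.12    0.076 ] 0.0711633080659894
[328 173  30  43 323] [344.9 195.4] [345.8 194.7] [12.2 48.5] 34 cloud mean [ 0.4732 -0.9576 -0.
[... 451 characters left out ...]
9]
  box [[0.3931, 0.3322], [0.441, 0.1986], [0.3934, 0.1937], [0.3501, 0.3265]]
[218 258  82 125 323] [259.4 317.2] [257.8 319.5] [  3.4 148.1] 33 cloud mean [ 0.3531  0.3066 -0.08  ] z [-0.0893 -0.08   -0.0702]
  box [[0.2961, 0.6257], [0.2974, 0.1725], [0.2872, 0.177], [0.2885, 0.6272]]
  ell [254.1 325.3] [  2.9 151.4] [0.2826 0.4729 0.076 ] 0.006239485215917389
[226 262  20  17  71] [232.2 268.8] [234.  267.6] [10.  22.5] 39 cloud mean [ 0.4726  0.231  -0.0014] z [-0.0039 -0.0014  0.0021]
  box [[0.4498, 0.3201], [0.4508, 0.2375], [0.4182, 0.2536], [0.4188, 0.334]]
[0.7208 0.022  0.0465]
[ 0.7238 -0.3019  0.0499]
[0.4119 0.0314 0.0469]
[ 0.4572 -0.1137  0.047 ]
[ 0.4157 -0.2886  0.0475]
```

View pics/crop0.png

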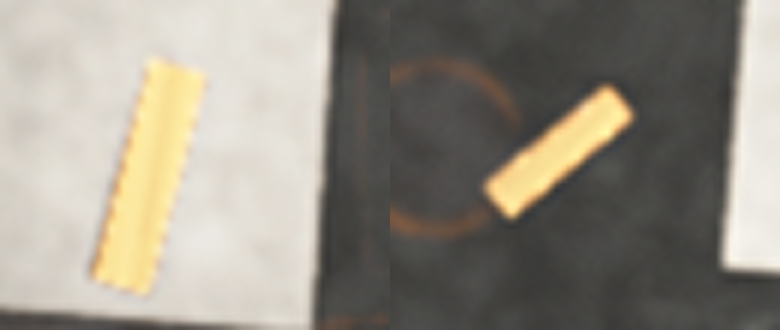

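The left half of the crop, (304,219), is a long pale piece on the plate, 110 x 29 mm, so it is the wedge. The right half, (168,215), is only about 80 mm long and lies on the worktop, so it is the decoy. Next I'll find the thin end and check the blank's plane, while moving to a neutral yaw above the scene.

```bash
python3 - <<'E'
from h import *
for n in('top','side'):
    c=dict(np.load(n+'0.npz')); P=cloud(c)
    h=cv2.cvtColor(c['pixels'],cv2.COLOR_RGB2HSV); m=cv2.inRange(h,(8,60,90),(32,255,255))>0
    w=P[m&(abs(P[...,0]-.432)<.08)&(abs(P[...,1]+.24)<.05)&(P[...,2]>.03)&(P[...,2]<.08)]
    A=np.c_[w-w.mean(0)][:,:2]; u=np.linalg.svd(A,full_matrices=0)[2][0]; u*=np.sign(u[0]); t=A@u
    print(n,len(w),w.mean(0).round(4),'dir',u.round(3),'extent',t.min().round(4),t.max().round(4),'z(t) fit',np.polyfit(t,w[:,2],1).round(4))
    r=np.hypot(P[...,0]-.6137,P[...,1]+.1533); b=P[(r<.09)&(P[...,2]>.065)&(P[...,2]<.09)]
    X=np.c_[b[:,:2]-[.6137,-.1533],np.ones(len(b))]; k=np.linalg.lstsq(X,b[:,2],rcond=None)[0]; print(' blank plane',len(b),k.round(4),'res',(b[:,2]-X@k).std().round(4))
    pl=P[(abs(P[...,0]-.6)<.19)&(abs(P[...,1]+.14)<.18)&(r>.11)&(abs(P[...,2]-.046)<.012)&~m]; print(' plate z',pl[:,2].mean().round(4), pl[:,0].min().round(3))
E
python3 -m jog '[[0,0,0,0.12],[0,0,0,0.24],[0,0,0,0.36],[0,0,0,0.446],[0,0,0,0.446]]' 1
```

```text
top 384 [ 0.4319 -0.2408  0.0564] dir [ 0.963 -0.269] extent -0.0544 0.0567 z(t) fit [-0.1306  0.0564]
 blank plane 3093 [-0.0006 -0.0023  0.0767] res 0.0019
 plate z 0.0468 0.41
side 174 [ 0.4224 -0.2302  0.053 ] dir [ 0.956 -0.294] extent -0.0474 0.0664 z(t) fit [-0.0824  0.053 ]
 blank plane 982 [0.0012 0.0002 0.0741] res 0.0019
 plate z 0.0442 0.41
t: 0.52
eef_pos: [0.291, -0.6087, 0.2012]
tool_rot: [-0.0, 1.0, -0.002, -0.0]
contact_force: [0.1, -0.1, 0.8]
gripper_width: 0.298
grasp_force: 0.0
```

```bash
python3 -m jog '[[4,-7.6,0,0],[8,-15.2,0,0],[11.5,-22,0,0],[15,-28.7,0,0],[18,-34.5,0,0],[21,-40.2,0,0],[23,-44,0,0],[23.8,-45.6,2,0],[23.8,-45.6,5,0],[23.8,-45.6,8,0],[23.8,-45.6,10,0],[23.8,-45.6,11.4,0],[23.8,-45.6,11.4,0],[23.8,-45.6,11.4,0],[23.8,-45.6,11.4,0],[23.8,-45.6,11.4,0]]'
```

```text
t: 1.85
eef_pos: [0.5289, -0.1536, 0.0877]
tool_rot: [0.0, 1.0, 0.001, -0.0]
contact_force: [0.4, -0.7, 0.1]
gripper_width: -0.001
grasp_force: 0.0
```

Descend to just above the rim (z 0.076), then press in small steps.

```bash
python3 -m jog '[[0,0,0.5,0],[0,0,1.0,0],[0,0,1.0,0],[0,0,1.1,0],[0,0,1.2,0],[0,0,1.2,0]]'; python3 -m jog '[[0,0,0.05,0],[0,0,0.1,0],[0,0,0.15,0],[0,0,0.15,0]]';python3 -m jog '[[0,0,0.05,0],[0,0,0.1,0],[0,0,0.1,0],[0,0,0.1,0]]'
```

```text
t: 2.35
eef_pos: [0.5291, -0.1535, 0.0759]
tool_rot: [0.0, 1.0, -0.0, 0.0]
contact_force: [-0.1, -0.2, 0.3]
gripper_width: 0.002
grasp_force: 0.0
t: 2.68
eef_pos: [0.5291, -0.153, 0.0742]
tool_rot: [-0.0, 1.0, -0.0, -0.0]
contact_force: [-0.0, 0.5, 0.3]
gripper_width: -0.001
grasp_force: 0.0
t: 3.02
eef_pos: [0.5291, -0.1531, 0.0733]
tool_rot: [-0.0, 1.0, -0.0, -0.0]
contact_force: [-1.1, -1.5, -0.2]
gripper_width: -0.002
grasp_force: 0.0
```

```bash
for i in 1 2 3; do python3 -m jog '[[0,0,0.05,0],[0,0,0.1,0],[0,0,0.1,0],[0,0,0.1,0]]' | egrep 'eef|contact'; done; cat >tilt.py <<'E'
from h import *
def plane(c):
    P=cloud(c); r=np.hypot(P[...,0]-.6137,P[...,1]+.1533); b=P[(r<.09)&(P[...,2]>.06)&(P[...,2]<.083)]
    for _ in range(4):
        X=np.c_[b[:,:2]-[.6137,-.1533],np.ones(len(b))]; k=np.linalg.lstsq(X,b[:,2],rcond=None)[0]; e=abs(b[:,2]-X@k); b=b[e<.006]
    return k,len(b)
for n in('top','side'):
    k0,_=plane(dict(np.load(n+'0.npz'))); k1,m=plane(cam(n)); d=k1-k0
    print(n,m,d.round(4),'tilt',np.hypot(*d[:2]).round(4),'down dir deg from -x (+ = +y)',np.degrees(np.arctan2(-d[1],d[0])).round(1))
f=[bot.get_obs()['contact_force'] for _ in range(3)];print(np.round(f,1).tolist())
E
python3 tilt.py
```

```text
eef_pos: [0.5291, -0.1531, 0.0723]
contact_force: [0.3, 0.6, -0.2]
eef_pos: [0.5291, -0.1531, 0.0713]
contact_force: [0.1, -0.2, -0.2]
eef_pos: [0.5291, -0.1531, 0.0702]
contact_force: [-0.7, -0.7, 0.2]
top 1623 [ 0.0012  0.0003 -0.    ] tilt 0.0012 down dir deg from -x (+ = +y) -14.0
side 938 [-0.0009 -0.0019  0.0001] tilt 0.0021 down dir deg from -x (+ = +y) 115.2
[[1.1, 0.3, -0.3], [1.1, 0.3, -0.3], [1.1, 0.3, -0.3]]
```

```bash
python3 - <<'E'
from h import *
a=cam('top');b=cam('side');np.savez('t1.npz',**a)
z=lambda c,u,v,w:cv2.resize(c['pixels'][v:v+w,u:u+w],(400,400),interpolation=2)
cv2.imwrite('pics/press1.png',np.hstack([z(a,220,100,130),z(b,190,120,130)])[...,::-1])
for c in(a,b): print(proj(c,bot.get_obs()['eef_pos']))
E
```

```text
[274.2072463  185.02710783]
[269.82836438 182.92420623]
```

View pics/press1.png

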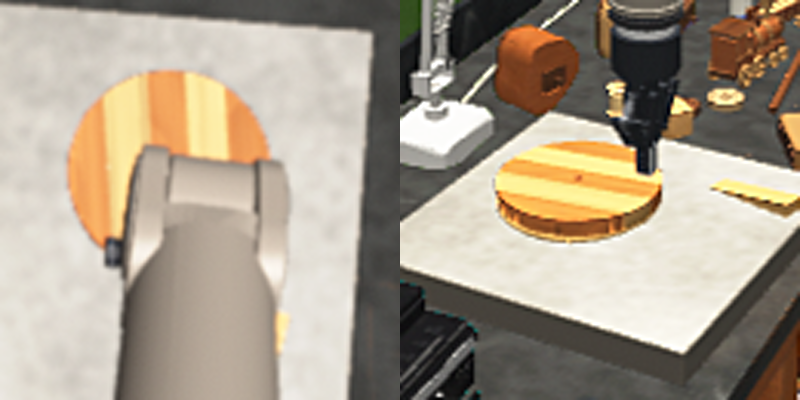

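The top view shows the arm hiding the near half of the blank. In the side view the fingertip ends near (271,176), about 7 px above where the TCP projects, so it may still be above the wood. I'll check this with the depth image.

```bash
python3 - <<'E'
from h import *
c=cam('side');P=cloud(c);o=bot.get_obs();print(o['eef_pos'],o['gripper_width'],o['contact_force'])
for v in range(160,192,2): print(v,[ (c['pixels'][v,u].tolist(),P[v,u].round(3).tolist()) for u in (268,271)])
for p in [(.5187,-.1533,.076),(.529,-.153,.076),(.529,-.153,.09)]: print(p,proj(c,p).round(1))
E
```

```text
[ 0.52914088 -0.15314299  0.07031454] 0.002023485344125917 [ 0.00120453 -0.87128984 -0.05135212]
160 [([41, 43, 45], [0.525, -0.131, 0.17]), ([33, 34, 37], [0.516, -0.133, 0.17])]
162 [([33, 35, 38], [0.517, -0.112, 0.172]), ([27, 29, 29], [0.517, -0.137, 0.161])]
164 [([23, 25, 28], [0.518, -0.116, 0.163]), ([24, 23, 28], [0.517, -0.137, 0.154])]
166 [([24, 25, 26], [0.517, -0.113, 0.157]), ([19, 21, 23], [0.517, -0.137, 0.146])]
168 [([19, 22, 24], [0.52, -0.119, 0.147]), ([97, 100, 98], [0.519, -0.14, 0.137])]
170 [([37, 41, 47], [0.531, -0.142, 0.126]), ([119, 121, 118], [0.52, -0.143, 0.127])]
172 [([31, 32, 41], [0.527, -0.134, 0.123]), ([119, 121, 118], [0.52, -0.143, 0.12])]
174 [([31, 34, 45], [0.53, -0.139, 0.112]), ([112, 117, 117], [0.521, -0.145, 0.111])]
176 [([155, 130, 112], [0.53, -0.139, 0.104]), ([117, 114, 116], [0.519, -0.141, 0.105])]
178 [([255, 248, 146], [0.549, -0.18, 0.072]), ([255, 255, 169], [0.54, -0.186, 0.071])]
180 [([252, 183, 81], [0.539, -0.159, 0.076]), ([250, 171, 76], [0.53, -0.164, 0.076])]
182 [([249, 169, 73], [0.535, -0.151, 0.073]), ([254, 178, 79], [0.525, -0.153, 0.075])]
184 [([255, 239, 141], [0.532, -0.144, 0.07]), ([246, 161, 78], [0.519, -0.141, 0.074])]
186 [([255, 251, 146], [0.523, -0.126, 0.074]), ([112, 71, 38], [0.521, -0.144, 0.065])]
188 [([124, 94, 52], [0.522, -0.122, 0.068]), ([110, 69, 31], [0.519, -0.14, 0.059])]
190 [([110, 81, 43], [0.522, -0.122, 0.06]), ([186, 162, 127], [0.521, -0.144, 0.049])]
(0.5187, -0.1533, 0.076) [272.6 182.1]
(0.529, -0.153, 0.076) [269.9 181.5]
(0.529, -0.153, 0.09) [269.9 177.9]
```

```bash
for i in 1 2 3 4 5 6 7; do python3 -m jog '[[0,0,0.07,0],[0,0,0.14,0],[0,0,0.2,0],[0,0,0.2,0]]' | egrep 'eef|contact'; done
```

```text
eef_pos: [0.529, -0.1531, 0.0681]
contact_force: [0.5, 0.3, -0.6]
eef_pos: [0.5291, -0.1531, 0.0661]
contact_force: [-0.2, 0.8, -0.8]
eef_pos: [0.5291, -0.1531, 0.0642]
contact_force: [0.1, 0.5, -0.7]
eef_pos: [0.5291, -0.1531, 0.0622]
contact_force: [0.2, 0.3, -0.2]
eef_pos: [0.5291, -0.1531, 0.0602]
contact_force: [0.2, 0.6, -0.6]
eef_pos: [0.529, -0.153, 0.0581]
contact_force: [-0.3, -0.1, 0.2]
eef_pos: [0.5291, -0.1531, 0.0562]
contact_force: [-0.1, -0.0, 0.5]
```

```bash
python3 tilt.py; python3 - <<'E'
from h import *
c=cam('side');P=cloud(c);print(bot.get_obs()['t'])
for v in range(170,190): print(v,c['pixels'][v,271].tolist(),P[v,271].round(3).tolist())
cv2.imwrite('pics/press2.png',cv2.resize(c['pixels'][130:210,210:310],(800,600),interpolation=2)[...,::-1])
E
```

```text
top 1674 [-0.0015  0.0018  0.0001] tilt 0.0024 down dir deg from -x (+ = +y) -129.0
side 885 [-0.0011  0.002   0.0001] tilt 0.0023 down dir deg from -x (+ = +y) -118.9
[[0.0, -0.4, 0.2], [0.0, -0.4, 0.2], [0.0, -0.4, 0.2]]
6.75
170 [18, 20, 23] [0.518, -0.139, 0.13]
171 [34, 35, 37] [0.518, -0.139, 0.126]
172 [127, 130, 126] [0.523, -0.149, 0.116]
173 [120, 123, 120] [0.522, -0.147, 0.113]
174 [118, 120, 118] [0.52, -0.142, 0.113]
175 [117, 120, 119] [0.52, -0.143, 0.108]
176 [120, 124, 123] [0.521, -0.145, 0.103]
177 [116, 121, 119] [0.522, -0.148, 0.098]
178 [112, 117, 118] [0.521, -0.145, 0.095]
179 [100, 113, 119] [0.522, -0.146, 0.091]
180 [132, 131, 136] [0.52, -0.143, 0.089]
181 [245, 169, 108] [0.528, -0.161, 0.074]
182 [255, 184, 79] [0.523, -0.149, 0.077]
183 [255, 185, 82] [0.521, -0.144, 0.077]
184 [246, 161, 77] [0.518, -0.139, 0.076]
185 [113, 73, 41] [0.521, -0.144, 0.069]
186 [113, 72, 40] [0.519, -0.14, 0.067]
187 [114, 75, 37] [0.52, -0.143, 0.062]
188 [109, 68, 30] [0.523, -0.148, 0.054]
189 [137, 93, 48] [0.519, -0.141, 0.055]
```

View pics/press2.png

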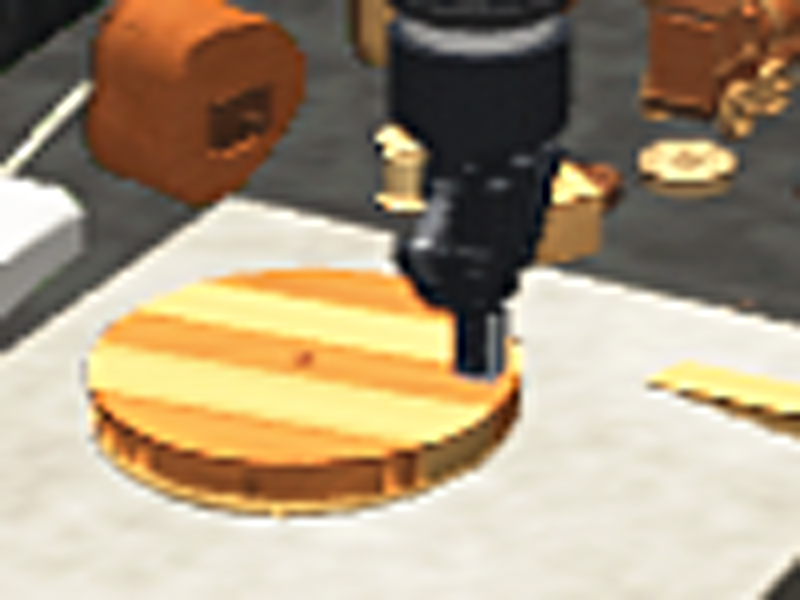

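The fingertip at crop (480,375) is still about 10 mm above the blank, so the reported TCP z is about 27 mm too low. I'll keep descending and watch the force.

```bash
python3 -m jog '[[0,0,0.2,0],[0,0,0.4,0],[0,0,0.4,0]]' | egrep 'eef|contact'; for i in 1 2 3 4 5 ; do python3 -m jog '[[0,0,0.05,0],[0,0,0.1,0],[0,0,0.1,0]]' | egrep 'eef|contact'; done; python3 tilt.py
```

```text
eef_pos: [0.5288, -0.153, 0.0518]
contact_force: [-0.1, 0.1, 0.8]
eef_pos: [0.5291, -0.1531, 0.0512]
contact_force: [0.0, 0.8, 0.2]
eef_pos: [0.5291, -0.1531, 0.0502]
contact_force: [0.1, 0.6, 0.4]
eef_pos: [0.5291, -0.1531, 0.0492]
contact_force: [-0.8, 0.1, -0.5]
eef_pos: [0.5291, -0.1531, 0.0482]
contact_force: [-0.4, 1.2, -0.1]
eef_pos: [0.5291, -0.1531, 0.0472]
contact_force: [0.8, -0.8, -0.4]
top 1702 [ 0.0008 -0.0004  0.0001] tilt 0.0009 down dir deg from -x (+ = +y) 26.6
side 865 [-0.0033  0.0012  0.0001] tilt 0.0035 down dir deg from -x (+ = +y) -160.0
[[0.8, -0.2, -0.5], [0.8, -0.2, -0.5], [0.8, -0.2, -0.5]]
```

```bash
for i in 1 2 3 4 5 6; do python3 -m jog '[[0,0,0.05,0],[0,0,0.1,0],[0,0,0.1,0]]' | egrep 'eef|contact' | tr '\n' ' '; echo; done; python3 tilt.py
```

```text
eef_pos: [0.5291, -0.1531, 0.0463] contact_force: [-0.7, 0.1, 2.1] 
eef_pos: [0.5288, -0.1532, 0.0452] contact_force: [-1.8, 0.4, 2.3] 
eef_pos: [0.5291, -0.1532, 0.0442] contact_force: [-0.9, -0.6, 1.6] 
eef_pos: [0.5291, -0.1531, 0.0432] contact_force: [-1.8, -0.4, 1.4] 
eef_pos: [0.529, -0.1532, 0.0424] contact_force: [-3.0, -1.3, 4.2] 
eef_pos: [0.5289, -0.1532, 0.0419] contact_force: [-5.5, 0.2, 9.2] 
top 1573 [0.0583 0.0116 0.0006] tilt 0.0594 down dir deg from -x (+ = +y) -11.3
side 879 [0.0638 0.0151 0.0005] tilt 0.0656 down dir deg from -x (+ = +y) -13.3
[[-4.9, 0.7, 10.1], [-4.9, 0.7, 10.1], [-4.9, 0.7, 10.1]]
```

It rocks, with a tilt of about 0.062 rad straight down towards 12.5° on the -y side of -x. That gives a rim gap of about 5.2 mm and a wedge depth of about 22 mm. Release, look at the blank again, and go above the thick end of the wedge.

```bash
python3 -m jog '[[0,0,-0.2,0],[0,0,-0.5,0],[0,0,-1.0,0],[0,0,-3,0],[0,0,-6,0],[-4,2.5,-7,0.1],[-8,5,-7,0.2],[-11,7,-7,0.27],[-12.6,7.9,-7,0.27],[-12.6,7.9,-7,0.27],[-12.6,7.9,-7,0.27],[-12.6,7.9,-7,0.27]]' -0.2 40; python3 tilt.py; python3 - <<'E'
from h import *
c=cam('top');s=cam('side')
h=cv2.cvtColor(c['pixels'],cv2.COLOR_RGB2HSV); m=cv2.inRange(h,(8,60,90),(32,255,255)); m[:,:238]=0;m[:,312:]=0;m[:118]=0;m[194:]=0
k=max(cv2.findContours(m,0,1)[0],key=cv2.contourArea); e=cv2.minEnclosingCircle(k);print(e,ray(c,*e[0],.076))
P=cloud(s);o=bot.get_obs()
sel=(abs(P[...,0]-o['eef_pos'][0])<.03)&(abs(P[...,1]-o['eef_pos'][1])<.07)&(P[...,2]>.075)&(P[...,2]<.25)&(s['pixels'].max(-1)<150)
v=np.where(sel); print('tips low z',np.sort(P[sel][:,2])[:6].round(3), 'offset',(np.percentile(P[sel][:,2],2)-o['eef_pos'][2]).round(4)); print(o['eef_pos'].round(4))
E
```

```text
t: 10.95
eef_pos: [0.4043, -0.2316, 0.1117]
tool_rot: [-0.0, 0.991, -0.134, 0.001]
contact_force: [-0.3, 0.1, 0.4]
gripper_width: 0.6
grasp_force: 0.0
top 3083 [ 0.0005  0.0016 -0.    ] tilt 0.0016 down dir deg from -x (+ = +y) -73.9
side 971 [-0.0001 -0.0014  0.0001] tilt 0.0014 down dir deg from -x (+ = +y) 96.2
[[0.4, 0.7, -0.1], [0.4, 0.7, -0.1], [0.4, 0.7, -0.1]]
((274.5275573730469, 155.50424194335938), 33.5282096862793) [ 0.61337217 -0.15291498  0.076     ]
tips low z [0.143 0.143 0.145 0.145 0.145 0.145] offset 0.0371
[ 0.4043 -0.2313  0.1113]
```

```bash
python3 -m jog '[[0,0,2,0],[0,0,5,0],[0,0,7.5,0],[0,0,8.5,0],[0,0,9.0,0],[0,0,9.0,0],[0,0,9.2,0],[0,0,9.2,0]]'; python3 -m jog '[[0,0,0,0],[0,0,0,0],[0,0,0,0],[0,0,0,0],[0,0,0,0],[0,0,0,0]]' 1 25;python3 - <<'E'
from h import *
c=cam('top');s=cam('side')
z=lambda c,u,v,w:cv2.resize(c['pixels'][v:v+w,u:u+w],(400,400),interpolation=2)
cv2.imwrite('pics/grip.png',np.hstack([z(c,255,165,80),z(s,260,140,80)])[...,::-1])
E
```

```text
t: 11.82
eef_pos: [0.4041, -0.2324, 0.0202]
tool_rot: [0.0, 0.991, -0.135, 0.001]
contact_force: [-0.3, -0.2, 0.1]
gripper_width: 0.604
grasp_force: 0.0
t: 12.32
eef_pos: [0.4038, -0.2324, 0.0203]
tool_rot: [0.0, 0.991, -0.135, 0.001]
contact_force: [-1.5, 1.2, 6.1]
gripper_width: 0.319
grasp_force: 24.7
```

View pics/grip.png

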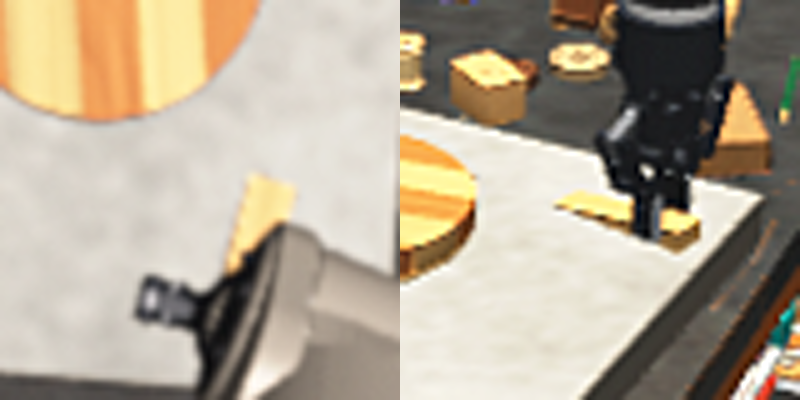

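The grip is good: opening 27 mm, with the wedge held near its thick end at crop (650,225). I'll lift 2 mm, then swing and translate to a pre-insertion pose with the tip 15 mm outside the rim.

```bash
python3 -m jog '[[0,0,-0.1,0],[0,0,-0.2,0],[0,0,-0.2,0],[0.2,-0.8,-0.2,-0.09],[0.4,-1.6,-0.2,-0.18],[0.5,-2.4,-0.2,-0.27],[0.7,-3.2,-0.2,-0.36],[0.9,-4.1,-0.2,-0.45],[0.95,-4.14,-0.2,-0.489],[0.95,-4.14,-0.2,-0.489],[0.95,-4.14,-0.2,-0.489],[0.95,-4.14,-0.2,-0.489]]';python3 - <<'E'
from h import *
c=cam('top')
h=cv2.cvtColor(c['pixels'],cv2.COLOR_RGB2HSV); m=cv2.inRange(h,(8,60,90),(32,255,255))
n,l,st,ce=cv2.connectedComponentsWithStats(m)
for i in range(1,n):
    if st[i][4]>30 and 240<ce[i][0]<330 and 192<ce[i][1]<245:
        k=cv2.findContours((l==i).astype('u1'),0,1)[0][0]; r=cv2.minAreaRect(k)
        print(st[i],r,[ray(c,u,v,.051)[:2].round(4).tolist() for u,v in cv2.boxPoints(r)])
        top=k[:,0][k[:,0,1]<=st[i][1]+1]; print(top.tolist())
z=lambda c,u,v,w:cv2.resize(c['pixels'][v:v+w,u:u+w],(400,400),interpolation=2)
s=cam('side');cv2.imwrite('pics/pre.png',np.hstack([z(c,245,165,80),z(s,250,140,80)])[...,::-1])
E
```

```text
t: 13.42
eef_pos: [0.4231, -0.195, 0.0213]
tool_rot: [0.0, 0.994, 0.108, -0.0]
contact_force: [-0.7, 0.1, -0.7]
gripper_width: 0.316
grasp_force: 24.8
[278 193  12  19 135] ((284.2756042480469, 201.6195068359375), (17.390914916992188, 9.917710304260254), 77.90524291992188) [[0.5039, -0.1643], [0.5103, -0.1925], [0.461, -0.2035], [0.4546, -0.1753]]
[[283, 193], [282, 194], [281, 194], [280, 194], [279, 194], [287, 194], [286, 193], [285, 193], [284, 193]]
```

View pics/pre.png

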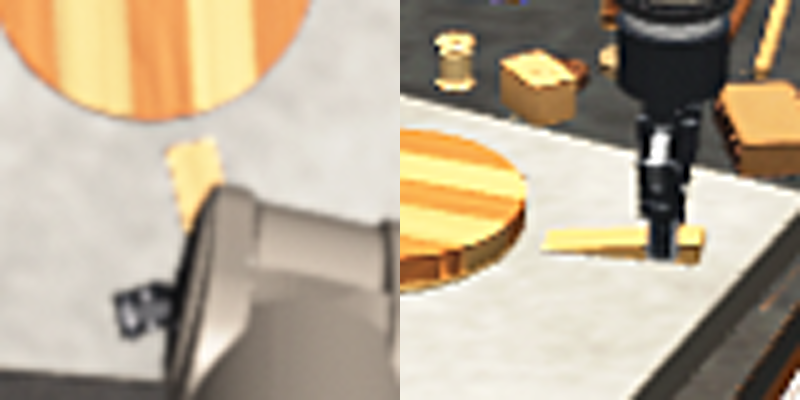

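```bash
python3 -m jog '[[0,0,0.05,0],[0,0,0.1,0],[0,0,0.15,0],[0,0,0.15,0]]' |egrep 'eef|cont'; python3 -m jog '[[0.5,0,0,0],[1.0,0,0,0],[1.5,0,0,0],[2,0,0,0],[2.4,0,0,0],[2.7,0,0,0],[2.9,0,0,0],[2.9,0,0,0]]'|egrep 'eef|cont'; python3 tilt.py
```

```text
eef_pos: [0.4233, -0.1949, 0.0202]
contact_force: [-2.3, 0.2, 6.7]
eef_pos: [0.4505, -0.1892, 0.0202]
contact_force: [-5.2, -0.8, 10.9]
top 3078 [ 0.0005  0.002  -0.    ] tilt 0.0021 down dir deg from -x (+ = +y) -75.1
side 971 [-0.      0.004   0.0001] tilt 0.004 down dir deg from -x (+ = +y) -90.1
[[-5.1, -0.2, 10.4], [-5.1, -0.2, 10.4], [-5.1, -0.2, 10.4]]
```

```bash
python3 -m jog '[[0,0,-0.07,0],[0,0,-0.07,0],[0,0,-0.07,0]]' |egrep 'eef|cont'; for i in 1 2 3 4; do python3 -m jog '[[0.05,0,0,0],[0.1,0,0,0],[0.1,0,0,0]]'|egrep 'eef|cont'|tr '\n' ' ';echo; done; python3 tilt.py
```

```text
eef_pos: [0.4518, -0.1883, 0.0205]
contact_force: [0.7, 0.4, 0.1]
eef_pos: [0.4528, -0.1881, 0.0204] contact_force: [0.6, 0.8, 0.0] 
eef_pos: [0.4538, -0.1879, 0.0205] contact_force: [-0.8, -0.3, 0.4] 
eef_pos: [0.4547, -0.1877, 0.0205] contact_force: [0.2, -0.2, -0.7] 
eef_pos: [0.4557, -0.1875, 0.0205] contact_force: [0.1, -0.1, -0.3] 
top 3075 [ 0.0008  0.0007 -0.0001] tilt 0.0011 down dir deg from -x (+ = +y) -41.3
side 977 [-0.0043 -0.0013 -0.    ] tilt 0.0045 down dir deg from -x (+ = +y) 162.6
[[-0.0, -0.1, 0.3], [-0.0, -0.1, 0.3], [-0.0, -0.1, 0.3]]
```

```bash
python3 -m jog '[[0,0,0.03,0],[0,0,0.03,0]]' |egrep 'eef|cont'|tr '\n' ' ';echo; for i in 1 2 3 4; do python3 -m jog '[[0.05,0,0,0],[0.1,0,0,0],[0.1,0,0,0]]'|egrep 'eef|cont'|tr '\n' ' ';echo; done; python3 tilt.py
```

```text
eef_pos: [0.4556, -0.1876, 0.0203] contact_force: [-0.6, 0.6, 1.1] 
eef_pos: [0.4563, -0.1875, 0.0203] contact_force: [-2.2, -0.8, 4.1] 
eef_pos: [0.4574, -0.1873, 0.0203] contact_force: [-3.8, -0.4, 5.4] 
eef_pos: [0.4583, -0.1871, 0.0203] contact_force: [-3.5, -0.2, 5.7] 
eef_pos: [0.4593, -0.1868, 0.0203] contact_force: [-3.0, -0.6, 4.8] 
top 3078 [-0.0021  0.0002  0.    ] tilt 0.0021 down dir deg from -x (+ = +y) -174.1
side 984 [0.0015 0.0018 0.    ] tilt 0.0024 down dir deg from -x (+ = +y) -50.1
[[-2.8, -0.8, 5.8], [-2.8, -0.8, 5.8], [-2.8, -0.8, 5.8]]
```

```bash
for i in 1 2 3 4; do python3 -m jog '[[0.05,0,0,0],[0.1,0,0,0],[0.1,0,0,0]]'|egrep 'eef|cont'|tr '\n' ' ';echo; done; python3 tilt.py;python3 tilt.py
```

```text
eef_pos: [0.4601, -0.1867, 0.0203] contact_force: [-4.2, -1.4, 6.1] 
eef_pos: [0.4601, -0.1866, 0.0203] contact_force: [-6.1, -0.7, 8.5] 
eef_pos: [0.4603, -0.1866, 0.0203] contact_force: [-8.3, -1.8, 11.1] 
eef_pos: [0.4604, -0.1866, 0.0202] contact_force: [-10.6, -1.8, 14.0] 
top 3058 [0.0008 0.0004 0.0001] tilt 0.0009 down dir deg from -x (+ = +y) -26.3
side 980 [-0.002  -0.0004  0.0001] tilt 0.002 down dir deg from -x (+ = +y) 167.5
[[-9.7, -1.2, 14.2], [-9.7, -1.2, 14.2], [-9.7, -1.2, 14.2]]
top 3063 [0.0004 0.0009 0.    ] tilt 0.001 down dir deg from -x (+ = +y) -67.2
side 979 [-0.0014  0.0006 -0.    ] tilt 0.0015 down dir deg from -x (+ = +y) -158.5
[[-10.3, -1.8, 13.6], [-10.3, -1.8, 13.6], [-10.3, -1.8, 13.6]]
```

Progress stalls at x=0.460 with the force rising and the blank still level, at the predicted depth, so the wedge is snug. I'll relieve the push, let go and look.

```bash
python3 -m jog '[[-0.1,0,0,0],[-0.2,0,0,0],[-0.25,0,0,0],[-0.25,0,0,0]]'|egrep 'eef|cont'; python3 -m jog '[[0,0,0,0],[0,0,0,0],[0,0,0,0],[0,0,0,0],[0,0,0,0]]' -0.1 ;  python3 -m jog '[[0,0,-2,0],[0,0,-5,0],[-2,0,-7,0],[-2,0,-7,0],[-2,0,-7,0]]' |egrep 't:|eef|cont'; python3 tilt.py; python3 tilt.py;python3 - <<'E'
from h import *
c=cam('top');s=cam('side')
z=lambda c,u,v,w:cv2.resize(c['pixels'][v:v+w,u:u+w],(400,400),interpolation=2)
cv2.imwrite('pics/rel.png',np.hstack([z(c,240,150,80),z(s,240,140,80)])[...,::-1])
E
```

```text
eef_pos: [0.4605, -0.1866, 0.0203]
contact_force: [-4.6, -0.5, 6.3]
t: 19.18
eef_pos: [0.4612, -0.1862, 0.0201]
tool_rot: [-0.0, 0.994, 0.109, 0.0]
contact_force: [1.1, -0.0, 0.5]
gripper_width: 0.55
grasp_force: 0.0
t: 19.6
eef_pos: [0.4416, -0.1913, 0.0911]
tool_rot: [0.001, 0.994, 0.109, 0.001]
contact_force: [-0.0, 0.2, 0.0]
top 3079 [0.0005 0.0013 0.    ] tilt 0.0014 down dir deg from -x (+ = +y) -68.0
side 987 [-0.0006 -0.0001  0.    ] tilt 0.0006 down dir deg from -x (+ = +y) 174.9
[[0.5, 0.3, 0.5], [0.5, 0.3, 0.5], [0.5, 0.3, 0.5]]
top 3080 [-0.0008  0.0008 -0.0001] tilt 0.0011 down dir deg from -x (+ = +y) -134.2
side 976 [-0.0027  0.0011 -0.0001] tilt 0.0029 down dir deg from -x (+ = +y) -157.0
[[0.9, 0.4, -0.5], [0.9, 0.4, -0.5], [0.9, 0.4, -0.5]]
```

View pics/rel.png

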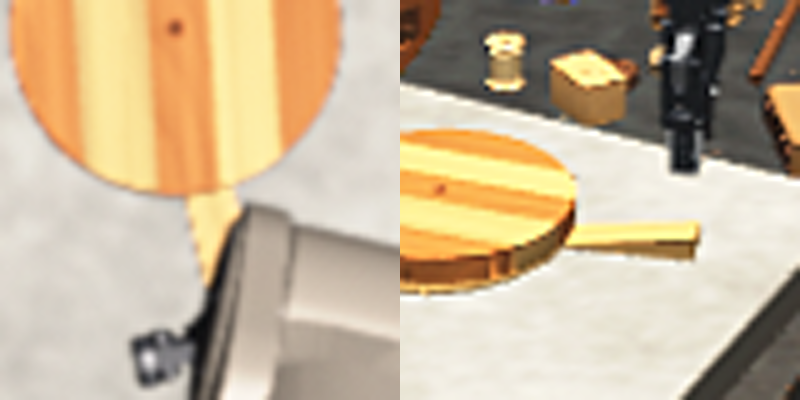

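The blank is level and the wedge is visible under the rim at crop (215,195). To be sure it bears, I'll nudge the thick end lightly from behind with shut fingers.

```bash
python3 -m jog '[[-2,0,0,0],[-2.9,0,0,0],[-2.9,0,1,0],[-2.9,0,3,0],[-2.9,0,5,0],[-2.9,0,6.3,0],[-2.9,0,6.6,0],[-2.9,0,6.6,0]]' 1 |egrep 'eef|cont|wid'; python3 -m jog '[[0.3,0,0,0],[0.6,0,0,0],[0.8,0,0,0],[0.8,0,0,0]]' |egrep 'eef|cont'; for i in 1 2 3 4 5; do python3 -m jog '[[0.05,0,0,0],[0.1,0,0,0],[0.1,0,0,0]]'|egrep 'eef|cont'|tr '\n' ' ';echo; done
```

```text
eef_pos: [0.4126, -0.1964, 0.0229]
contact_force: [-0.0, 0.4, -0.4]
gripper_width: 0.003
eef_pos: [0.4224, -0.1953, 0.025]
contact_force: [0.0, 0.7, 0.4]
eef_pos: [0.422, -0.1951, 0.0244] contact_force: [0.5, 0.1, -0.1] 
eef_pos: [0.423, -0.1948, 0.0242] contact_force: [1.0, -0.4, 0.0] 
eef_pos: [0.424, -0.1946, 0.0242] contact_force: [-0.3, -0.8, 0.4] 
eef_pos: [0.4248, -0.1944, 0.0242] contact_force: [0.1, 0.4, 0.2] 
eef_pos: [0.4249, -0.1943, 0.0241] contact_force: [-3.3, -1.4, 2.3]
```

The wedge resists a 3.5 N push without moving, far beyond its own friction, so it bears. Back off and go to the proof press above the wedge.

```bash
python3 -m jog '[[0.08,0,0,0],[0.08,0,0,0]]'|egrep 'eef|cont'|tr '\n' ' '; python3 -m jog '[[-0.3,0,0,0],[-1,0,0,0],[-1,0,-1,0],[-1,0,-4,0],[-1,0,-7,0],[-1,0,-7,0],[-1,0,-7,0]]' |egrep 't:|eef|cont'; python3 tilt.py; python3 - <<'E'
from h import *
o=bot.get_obs()['eef_pos']; a=np.radians(12.5); t=np.array([.6134,-.153])-.084*np.array([np.cos(a),np.sin(a)]); d=t-o[:2]
print(t.round(4),'tool x,y cm',(100*d@[np.cos(a),np.sin(a)]).round(2),(100*d@[np.sin(a),-np.cos(a)]).round(2))
E
```

```text
eef_pos: [0.4254, -0.1941, 0.024] contact_force: [-4.5, -1.6, 3.7] t: 22.9
eef_pos: [0.4187, -0.1967, 0.0965]
tool_rot: [0.001, 0.994, 0.109, 0.002]
contact_force: [0.5, 0.1, -0.2]
top 3077 [0.0008 0.0009 0.    ] tilt 0.0012 down dir deg from -x (+ = +y) -47.2
side 980 [-0.0021  0.0008  0.0001] tilt 0.0023 down dir deg from -x (+ = +y) -158.2
[[-0.3, 0.3, -0.2], [-0.3, 0.3, -0.2], [-0.3, 0.3, -0.2]]
[ 0.5314 -0.1712] tool x,y cm 11.73 0.05
```

```bash
python3 -m jog '[[4,0,0,0],[8,0,0,0],[11,0,0,0],[11.7,0,1,0],[11.7,0,3,0],[11.7,0,3.8,0],[11.7,0,4,0],[11.7,0,4,0],[11.7,0,4,0],[11.7,0,4,0]]'|egrep 'eef|cont'; for i in 1 2 3 4 ; do python3 -m jog '[[0,0,0.05,0],[0,0,0.1,0],[0,0,0.1,0]]'|egrep 'eef|cont'|tr '\n' ' ';echo; done
```

```text
eef_pos: [0.5311, -0.1712, 0.0549]
contact_force: [0.8, 0.1, -0.2]
eef_pos: [0.5312, -0.1709, 0.0536] contact_force: [0.6, 0.6, -0.4] 
eef_pos: [0.531, -0.1708, 0.0522] contact_force: [0.3, -0.6, 0.1] 
eef_pos: [0.5309, -0.1707, 0.051] contact_force: [-0.1, 0.2, 0.5] 
eef_pos: [0.531, -0.1707, 0.0501] contact_force: [0.0, -0.2, 0.5]
```

```bash
python3 -m jog '[[0,0,0.1,0],[0,0,0.2,0],[0,0,0.25,0],[0,0,0.25,0]]'|egrep 'eef|cont'|tr '\n' ' ';echo; for i in 1 2 3 4 ; do python3 -m jog '[[0,0,0.05,0],[0,0,0.05,0],[0,0,0.05,0]]'|egrep 'eef|cont'|tr '\n' ' ';echo; done; python3 tilt.py
```

```text
eef_pos: [0.5309, -0.1707, 0.0475] contact_force: [0.2, 0.2, 0.4] 
eef_pos: [0.531, -0.1708, 0.0472] contact_force: [0.7, -0.0, -0.5] 
eef_pos: [0.531, -0.1708, 0.0467] contact_force: [0.1, 0.2, 0.1] 
eef_pos: [0.531, -0.1708, 0.0464] contact_force: [-1.8, 0.7, 3.5] 
eef_pos: [0.531, -0.1708, 0.0462] contact_force: [-1.9, 0.1, 7.1] 
top 1943 [ 0.0077  0.004  -0.0002] tilt 0.0087 down dir deg from -x (+ = +y) -27.6
side 937 [ 0.0022  0.0033 -0.    ] tilt 0.0039 down dir deg from -x (+ = +y) -56.5
[[-2.7, 0.5, 7.6], [-2.7, 0.5, 7.6], [-2.7, 0.5, 7.6]]
```

```bash
python3 -m jog '[[0,0,0,0],[0,0,0,0],[0,0,0,0],[0,0,0,0]]'|egrep 'eef|cont'|tr '\n' ' '; python3 - <<'E'
from h import *
def plane(c):
    P=cloud(c); x=P[...,0]-.6137;y=P[...,1]+.1533; b=P[(np.hypot(x,y)<.09)&(x>-.03)&(P[...,2]>.067)&(P[...,2]<.086)]
    X=np.c_[b[:,:2]-[.6137,-.1533],np.ones(len(b))]; return np.linalg.lstsq(X,b[:,2],rcond=None)[0]
for n in('top','side'):
    k0=plane(dict(np.load(n+'0.npz'))); k=[plane(cam(n))-k0 for _ in range(6)]; print(n,np.mean(k,0).round(4),np.std(k,0).round(4))
E
```

```text
eef_pos: [0.531, -0.1708, 0.0462] contact_force: [-3.2, -0.3, 7.4] top [0.0028 0.0016 0.0001] [0.0007 0.0007 0.0001]
side [0.0028 0.0021 0.0001] [0.001  0.0016 0.    ]
```

```bash
python3 -m jog '[[0,0,-0.3,0],[0,0,-1,0],[0,0,-3,0],[0,0,-5,0],[0,0,-5,0],[0,0,-5,0]]'|egrep 't:|eef|cont'|tr '\n' ' '; python3 - <<'E'
from h import *
def plane(c):
    P=cloud(c); x=P[...,0]-.6137;y=P[...,1]+.1533; b=P[(np.hypot(x,y)<.09)&(x>-.03)&(P[...,2]>.067)&(P[...,2]<.086)]
    X=np.c_[b[:,:2]-[.6137,-.1533],np.ones(len(b))]; return np.linalg.lstsq(X,b[:,2],rcond=None)[0]
for n in('top','side'):
    k0=plane(dict(np.load(n+'0.npz'))); k=[plane(cam(n))-k0 for _ in range(8)]; print(n,np.mean(k,0).round(4),np.std(k,0).round(4))
E
```

```text
t: 27.7 eef_pos: [0.5321, -0.171, 0.097] tool_rot: [0.001, 0.994, 0.109, 0.001] contact_force: [-0.9, 0.6, -0.6] top [-0.0022  0.0005  0.0001] [0.0024 0.0009 0.0001]
side [-0.0022  0.002   0.0001] [0.0014 0.0023 0.0001]
```

A second, gentler proof press at about 5 N, held for a second, as a hedge on the tilt limit.

```bash
python3 -m jog '[[0,0,2,0],[0,0,4,0],[0,0,4.7,0],[0,0,4.8,0],[0,0,4.85,0],[0,0,4.9,0],[0,0,4.93,0],[0,0,4.95,0],[0,0,4.96,0],[0,0,4.96,0],[0,0,4.96,0]]'|egrep 't:|eef|cont'|tr '\n' ' '; python3 - <<'E'
from h import *
F=[]
def plane(c):
    P=cloud(c); x=P[...,0]-.6137;y=P[...,1]+.1533; b=P[(np.hypot(x,y)<.09)&(x>-.03)&(P[...,2]>.067)&(P[...,2]<.086)]
    X=np.c_[b[:,:2]-[.6137,-.1533],np.ones(len(b))]; return np.linalg.lstsq(X,b[:,2],rcond=None)[0]
for n in('top','side'):
    k0=plane(dict(np.load(n+'0.npz'))); k=[]
    for _ in range(10): k.append(plane(cam(n))-k0); F.append(bot.get_obs()['contact_force'][2])
    print(n,np.mean(k,0).round(4),np.std(k,0).round(4))
print('Fz mean',np.mean(F).round(2))
E
```

```text
t: 29.42 eef_pos: [0.5314, -0.1709, 0.0465] tool_rot: [0.0, 0.994, 0.109, 0.0] contact_force: [-0.3, -0.0, 3.3] top [0.0005 0.0013 0.0001] [0.0011 0.0009 0.0001]
side [0.0009 0.0015 0.0001] [0.0025 0.0015 0.0001]
Fz mean 4.1
```

```bash
python3 -m jog '[[0,0,0.02,0],[0,0,0.02,0],[0,0,0.02,0],[0,0,0.02,0],[0,0,0.02,0],[0,0,0.02,0],[0,0,0.02,0],[0,0,0.02,0]]'|egrep 'eef|cont'|tr '\n' ' ';python3 -m jog '[[0,0,0.01,0],[0,0,0.01,0],[0,0,0.01,0],[0,0,0.01,0],[0,0,0.01,0],[0,0,0.01,0],[0,0,0.01,0]]'|egrep 'eef|cont'|tr '\n' ' '; python3 -m jog '[[0,0,-0.3,0],[0,0,-1,0],[0,0,-3,0],[0,0,-7,0],[-4,0,-10,0],[-8,0,-12,0],[-8,0,-12,0],[-8,0,-12,0],[-8,0,-12,0],[-8,0,-12,0]]'|egrep 't:|eef|cont'|tr '\n' ' '; python3 tilt.py; python3 - <<'E'
from h import *
c=cam('top');s=cam('side')
z=lambda c,u,v,w:cv2.resize(c['pixels'][v:v+w,u:u+w],(400,400),interpolation=2)
cv2.imwrite('pics/end.png',np.hstack([z(c,230,120,110),z(s,210,140,110)])[...,::-1])
E
```

```text
eef_pos: [0.5313, -0.1709, 0.0462] contact_force: [-0.2, -0.9, 5.3] eef_pos: [0.5313, -0.1709, 0.0461] contact_force: [-0.0, -0.6, 7.2] t: 32.5 eef_pos: [0.4534, -0.1875, 0.1653] tool_rot: [-0.0, 0.994, 0.11, -0.0] contact_force: [0.5, -0.4, -0.5] top 3073 [-0.001   0.0015  0.0001] tilt 0.0018 down dir deg from -x (+ = +y) -122.4
side 974 [-0.0039  0.      0.0001] tilt 0.0039 down dir deg from -x (+ = +y) -179.7
[[0.4, -0.6, 1.0], [0.4, -0.6, 1.0], [0.4, -0.6, 1.0]]
```

View pics/end.png

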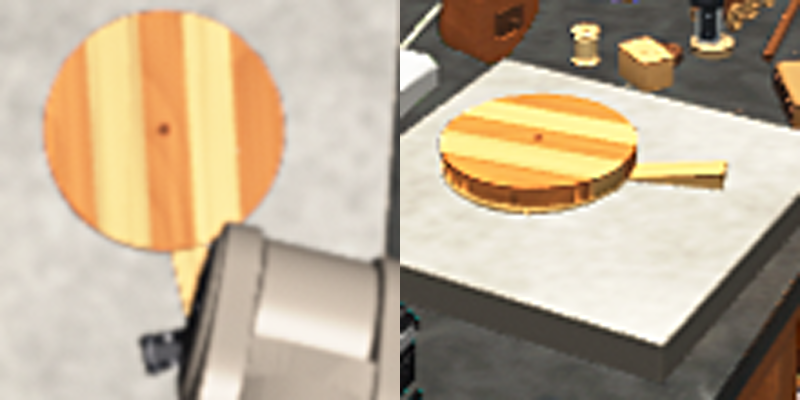

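The blank lies level, the wedge is under the rim at crop (190,250) in the top view, and the arm is clear. Handing in.

```bash
python3 -c "
from station import bot
print(bot.hand_in())"
```

```text
the job is handed in; nothing more can be done
None
```

The job is handed in (no verdict came back): the blank rocked about 12.5° to the -y side of -x, the wedge is about 22 mm in under the rim there, and proof presses of 4 to 7 N left it level within about 0.004 rad by the cameras (one partly blocked view read 0.009); that the wedge bears on the blank I judged from its resistance to a push.

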